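# Put a specimen mount away in the bypass-door cabinet

## Robot

A 6-joint arm with a two-finger parallel gripper is mounted at the origin on a cart in front of the work surface, level with it; the furniture and walls round the work are solid. World frame = base frame: x ahead of the robot, y to its left, z up, the work surface at z = 0. Lengths are in mm, angles in rad, forces in N, time in s.
With the tool pointing down it reaches from about 375 to 975 mm from the base axis. Payload 3.8 kg.
Tool frame: the origin (TCP) lies on the centre line of the jaws, within the pads' length; the fingertips stand 19 mm ahead of it and the grasp point (between the pads) is the TCP (r.tip_reach is the distance from the TCP to the fingertips, in mm); z points along the fingers, y is the direction in which the jaws open and shut (so a half turn about z gives the same grasp; the last joint's range is limited). The gripper opens to 88 mm and grips with 3 to 60 N. Pads are 18 mm wide; open, the fingers measure 123 mm over their backs; the gripper's body (75 mm by 187 mm) begins 45 mm behind the grasp point.
Start: joints at [1.223, 0.264, 1.604, -0, 1.274, -0.037], TCP at [206.426, 642.656, 257.706] pointing down, gripper open.
Joint ranges: [-2.63, 2.63], [-0.94, 2.18], [0.31, 2.57], [-1.31, 4.45], [0, 2.66], [-2.55, 2.55]. Speed limits (rad/s): [2.57, 2.57, 3.14, 3.14, 3.14, 3.14].

## Interface

Orientations are given as a rotation vector (axis times angle).
In Python, from rig import get_state, imaging, r gives the robot as it stands.
- The arm moves only by the tool move_arm, never from a script. Its argument "moves" is a list that holds one entry, the list of rows, each a list of 7 numbers: the shift along the tool's x, y, z in m, then the turn, a rotation vector about the tool's x, y, z in rad, then the opening, from 0 (shut) to 1 (fully open). A call has 1 to 8 rows; each row shifts and turns the commanded pose from where the row before left it, along the tool's axes as they then stand; what a row does not reach is not made up. A row lasts 1/8 s, in which the tool goes at most 62.5 mm and 10.7 degrees, less where a joint would pass 70% of its speed; a pose out of reach is approached as far as the arm can. A call with a gripper value outside its range is refused whole. The fingers move at their own pace and stop on an object; "newtons" is the grip in N (left out, the last holds). Time passes only in rows, so rows that do not move let the fingers close. It gives the time, the measured TCP pose, the force and the opening at its end, in the units of the state.
- get_state(): the state, without advancing time (a new reading comes with each control period).
- imaging.capture(name): name is "scene" or "top" or "wrist"; returns the picture (480x640x3 uint8, red, green, blue); there is no depth.
- imaging.camera_model(name): a dict with "fx", "fy", "cx", "cy" (pixels), "world_from_camera" (4x4, takes a point from camera to world coordinates); the wrist camera has in their place "T_tool_cam" (4x4, takes a point from camera to tool coordinates, whose origin is the TCP and whose axes are the flange's). Camera axes: x right, y up, looking along -z (the intrinsics and any distortion apply to the point x, -y, -z); pixel columns grow to the right and rows downward; lengths in mm; the calibration is good to about 2 mm. A picture is of the moment at which its call begins: read the wrist's pose just before it. camera_model takes no time and is no camera call.
- r.finish_job(): hands the job in, once; it reports no verdict.
The state is a dict: "clock": time; "joints": joint angles; "joint_velocities": joint speeds; "joint_torque": joint torques, N m; "position": TCP position; "tool_rot": TCP orientation; "wrist_force": force on the tool from outside, world axes, zero at the start; "torque": the same for the moment, N m; "finger_gap": finger opening in mm.
Only numpy, scipy, OpenCV 4.12 (cv2) and the standard library are available. Lean on these libraries where they do the work, as an engineer would, in place of code of your own. Each camera call takes 0.05 s, during which the arm holds its last target.

## Task

Slide the cabinet's right-hand door all the way open, behind its left neighbour, and set the larger of the two round mounts on the desk down gently, right way up, on the floor of the right-hand bay, without shifting the mount already stored there. Then slide the door fully shut again; the left door stays shut, and the things lying on the desk stay where they are.

Things in the scene. Friction and masses are not known exactly. Their poses are not given: they have to be found in the camera images.
- cabinet: Fixed low grey cabinet, 416 mm wide (its y), 180 mm deep (its x; front faces -x), walls 8 mm. Origin: centre of its underside, on the desk. The top slants up 15 degrees, 56 mm high at the front to 104 at the back, closed by two pale translucent framed doors on a double track (rails along front and back edges stand 23 mm above the slant). An inner partition at y = 0 parts the left and right bays.
- right_door (a joint): Right-hand door, on the inner (lower) track; it slides along the cabinet's +y behind (beneath) the left door. 0 = shut, 0.14 m = fully open, against its stop; it stays where it is left and takes about 2 N to push. It may start a little ajar.
- right_door_pull (a point): Centre of the right door's pull, moving with it: an upright aluminium bar at the door's outer (-y) end, 100 mm long up the slant, 9 mm thick in y, reaching 16 mm above and below this point. It can be pushed from the free space outboard (-y) of it, or from its other side to shut; fully open, 40 mm lie between it and the left door's edge (that door's top is 6 mm lower than this point).
- left_door (a joint): Left-hand door, on the outer (upper) track, the like pull at its left end. 0 = shut, grows to 0.14 m as it slides to the cabinet's -y.
- bay_spot (a point): A good place for the mount: point on the floor of the right bay, at (-0.03, -0.13, 0.016) in the cabinet's frame, midway across the opening. The bay spans x -0.082 to 0.082, y -0.200 to -0.003 in the cabinet's frame, its cork floor 16 mm above the desk; with the right door fully open y -0.199 to -0.060 is open from above.
- big_mount_centre (a point): Centre (half-way up) of the larger loose mount on the desk: a flat black resin disc, 30 mm across and 14 mm high, axis upright (z), a small pale label on top. About 20 g.
- small_mount_centre (a point): Centre of the smaller loose mount on the desk, the same look but 22 mm across and 9 mm high; to be left alone.
- stored_mount: Mount already stored towards the back of the right bay, plain black disc 30 mm across, 14 mm high; origin at the centre of its underside. Not to be shifted.
- tweezers: Steel tweezers lying on the desk, 128 mm long (their y), bystander. Origin at the centre of the underside.
- hex_key: Small black hex key lying on the desk, 72 mm long (its y), bystander. Origin at the centre of the underside.
- tape_roll: Roll of tape lying flat on the desk, 55 mm across, 18 mm high, bystander. Origin at the centre of the underside.

How it is judged (in metres and radians):
On the way, in this order (a step that is already met when the one before it is completed fails the run):
1. the right door is slid fully open behind its neighbour (at least 125 of its 140 mm) before the mount goes in (value of joint right_door above 0.125 m), for 0.2 s.
2. the larger mount stands released on the floor of the right bay, the door still open (z of big_mount_centre in the frame of cabinet between 0.019 and 0.027 m and x of big_mount_centre in the frame of cabinet between -0.082 and 0.082 m and y of big_mount_centre in the frame of cabinet between -0.2 and -0.003 m and contact force between the fingers and big_mount below 0.05 N and value of joint right_door above 0.08 m), for 0.2 s.
At the end, for the whole second after the job is handed in: The larger mount lies right way up (within 7 degrees) on the floor of the right bay, and both doors are shut to within 5 mm (value of joint each of right_door, left_door below 0.005 m and z of big_mount_centre in the frame of cabinet between 0.019 and 0.027 m and x of big_mount_centre in the frame of cabinet between -0.082 and 0.082 m and y of big_mount_centre in the frame of cabinet between -0.2 and -0.003 m and angle between big_mount_centre's own z axis and vertical below 0.12 rad); the robot touches nothing.
It fails at once if the left door is slid open (more than 15 mm) (value of joint left_door above 0.015 m).
It fails at once if the stored mount is shifted by more than 12 mm (distance of stored_mount from where it was at the start of the episode above 0.012 m).
It fails at once if the mount is dropped or thrown into the bay (faster than 0.5 m/s inside it) (z of big_mount_centre in the frame of cabinet below 0.06 m and x of big_mount_centre in the frame of cabinet between -0.082 and 0.082 m and y of big_mount_centre in the frame of cabinet between -0.2 and -0.003 m and linear speed of big_mount above 0.5 m/s).
It fails at once if a bystander on the desk is moved by more than 25 mm (distance of any of small_mount_centre, tweezers, hex_key, tape_roll from where it was at the start of the episode above 0.025 m).
It also fails if it takes over 61 s, if anything falls off the work surface, if the arm or the gripper's body presses on something with over 40 N, if the wrist force passes 120 N, or if a joint passes its speed limit or range.

## Working session

There is one attempt and no reset: what is moved stays moved. The work goes in short steps, Python scripts to look and compute and a tool call to move; the robot and the scene stay as the last step left them, time stands still between calls to the robot, and variables do not carry over. Pictures are saved under pics/ and viewed, and the job is handed in when it is done.

Besides the shell and the picture viewer there is one more tool, called in YAML: its name, and indented under it one key for each argument. move_arm: Moves the arm, as the interface text tells. Its arguments: {"type":"object","properties":{"moves":{"type":"array","items":{"type":"array","items":{"type":"array","items":{"type":"number"}}}},"newtons":{"type":"number"}},"required":["moves"]}

```bash
ls; mkdir -p pics; python3 - <<'E'
from rig import get_state, imaging, r
import cv2
s=get_state();print(s)
for n in ["scene","top","wrist"]:
    cv2.imwrite(f"pics/{n}0.png",imaging.capture(n)[:,:,::-1]);print(n,imaging.camera_model(n))
E
```

```text
pics
{'clock': 0.0, 'joints': array([ 1.22308894e+00,  2.64727223e-01,  1.60533075e+00, -1.09561023e-05,
        1.27370079e+00, -3.68414742e-02]), 'joint_velocities': array([-0.00036411, -0.00092654, -0.00024398,  0.00130683, -0.0017665 ,
       -0.00039014]), 'joint_torque': array([ 2.05607757e-03, -5.02116215e+01, -3.56884611e+01,  7.29124574e-02,
        2.93280452e-02, -1.83596585e-04]), 'position': array([206.21643313, 642.04441284, 256.42878445]), 'tool_rot': array([-0.48627546, -3.10331974,  0.00334253]), 'wrist_force': array([0.21210403, 0.43634177, 1.15615734]), 'torque': array([0.01920602, 0.01137628, 0.03330556]), 'finger_gap': 88.120947188293}
scene {'fx': 535.2597869272879, 'fy': 535.2597869272879, 'cx': 317.95958531164194, 'cy': 243.00170798737452, 'world_from_camera': array([[ 5.78129657e-01,  6.03570129e-01, -5.49062109e-01,
        -8.33056703e+01],
       [-8.15867509e-01,  4.18344455e-01, -3.99184323e-01,
        -5.59729100e+02],
       [-1.12386448e-02,  6.78742231e-01,  7.34290594e-01,
         8.74395172e+02],
       [ 0.00000000e+00,  0.00000000e+00,  0.00000
[... 267 characters left out ...]
e-01,  2.34070824e-02, -1.37734753e-02,
        -1.32766385e+02],
       [-9.22829556e-03,  1.84227766e-01,  9.82840256e-01,
         1.40474809e+03],
       [ 0.00000000e+00,  0.00000000e+00,  0.00000000e+00,
         1.00000000e+00]])}
wrist {'fx': 346.7086113173863, 'fy': 346.7086113173863, 'cx': 322.306001865133, 'cy': 230.50643556264495, 'T_tool_cam': array([[-3.74657563e-04,  9.55755970e-01,  2.94160476e-01,
         7.63417572e+01],
       [ 9.99999698e-01,  5.58414297e-04, -5.40692446e-04,
        -1.44144052e+00],
       [-6.81033449e-04,  2.94160185e-01, -9.55755890e-01,
        -1.25930811e+02],
       [ 0.00000000e+00,  0.00000000e+00,  0.00000000e+00,
         1.00000000e+00]])}
```

View pics/scene0.png

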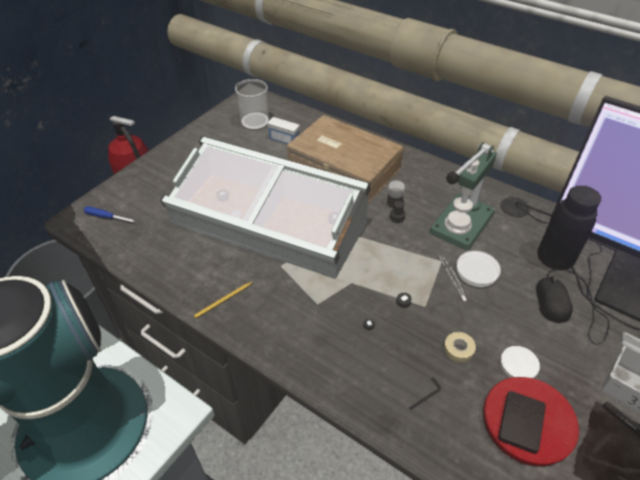

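View pics/top0.png

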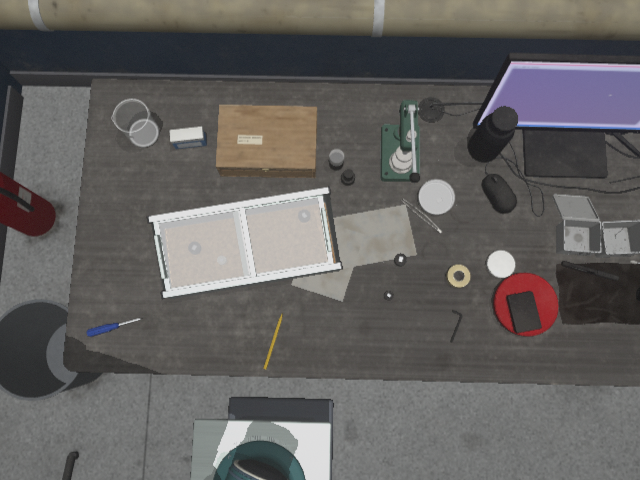

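View pics/wrist0.png

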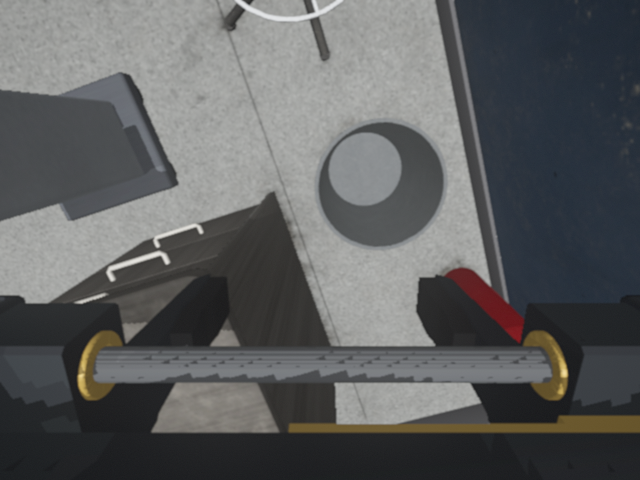

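Overview: the cabinet is near top (246,243), the big mount near top (400,259), and the small one near (389,295). Zooming in.

```bash
cat > h.py <<'E'
import numpy as np, cv2
from rig import get_state, imaging, r
from scipy.spatial.transform import Rotation as R
def ray(name,u,v,st=None):
    m=imaging.camera_model(name)
    d=np.array([(u-m['cx'])/m['fx'],-(v-m['cy'])/m['fy'],-1.])
    if name=='wrist':
        s=st or get_state()
        T=np.eye(4);T[:3,:3]=R.from_rotvec(s['tool_rot']).as_matrix();T[:3,3]=s['position'];W=T@m['T_tool_cam']
    else: W=m['world_from_camera']
    return W[:3,3],W[:3,:3]@d
def plane(name,u,v,z,st=None):
    o,d=ray(name,u,v,st);return o+d*(z-o[2])/d[2]
def tri(a,b):
    (o1,d1),(o2,d2)=a,b
    d1=d1/np.linalg.norm(d1);d2=d2/np.linalg.norm(d2)
    A=np.stack([d1,-d2],1);t=np.linalg.lstsq(A,o2-o1,rcond=None)[0]
    p,q=o1+t[0]*d1,o2+t[1]*d2
    return (p+q)/2,np.linalg.norm(p-q)
def proj(name,P,st=None):
    m=imaging.camera_model(name);W=m.get('world_from_camera')
    if W is None:
        s=st or get_state();T=np.eye(4);T[:3,:3]=R.from_rotvec(s['tool_rot']).as_matrix();T[:3,3]=s['position'];W=T@m['T_tool_cam']
    c=np.linalg.inv(W)@np.append(P,1)
    return m['cx']-m['fx']*c[0]/c[2], m['cy']+m['fy']*c[1]/c[2]
def crop(src,x,y,w,h,f,out):
    im=cv2.imread(src)[y:y+h,x:x+w];cv2.imwrite(out,cv2.resize(im,None,fx=f,fy=f,interpolation=cv2.INTER_CUBIC))
E
python3 - <<'E'
from h import *
crop('pics/top0.png',140,180,200,130,4,'pics/t1.png')
crop('pics/scene0.png',150,125,240,160,3,'pics/s1.png')
crop('pics/top0.png',340,190,150,110,4,'pics/t2.png')
im=cv2.imread('pics/top0.png')
for n,z,(x,y,w,h) in [('top',14,(380,245,40,60)),('scene',14,(355,285,65,50))]:
    im=cv2.imread(f'pics/{n}0.png')
    g=cv2.cvtColor(im,cv2.COLOR_BGR2GRAY)[y:y+h,x:x+w]
    k,l,st,c=cv2.connectedComponentsWithStats((g<35).astype('uint8'))
    for i in range(1,k):
        if st[i,4]>15:print(n,st[i],c[i]+[x,y],plane(n,*(c[i]+[x,y]),7))
    k,l,st,c=cv2.connectedComponentsWithStats((g>150).astype('uint8'))
    for i in range(1,k): print('lab',n,st[i],c[i]+[x,y],plane(n,*(c[i]+[x,y]),14),plane(n,*(c[i]+[x,y]),9))
E
```

```text
lab top [ 5  3 19 12 94] [392.67021277 253.63829787] [ 548.31051653 -301.35610436   14.        ] [ 549.30266281 -301.96221599    9.        ]
lab top [19 12  4  5 18] [400.33333333 258.83333333] [ 535.9879772  -319.81098256   14.        ] [ 536.93582164 -320.48344295    9.        ]
lab top [ 7 49  4  3  9] [388.33333333 294.88888889] [ 447.87644333 -291.14178186   14.        ] [ 448.50751029 -291.71117109    9.        ]
lab scene [  7   0  58  19 495] [398.23232323 290.07878788] [ 546.77017942 -300.16914841   14.        ] [ 550.43172862 -298.66077203    9.        ]
lab scene [46 10  7  6 28] [404.  297.5] [ 537.02633348 -318.83342437   14.        ] [ 540.63125842 -317.43351138    9.        ]
lab scene [12 36  5  4 16] [368.75   322.4375] [ 445.99560284 -292.4965995    14.        ] [ 449.07152243 -290.94363577    9.        ]
```

View pics/t1.png

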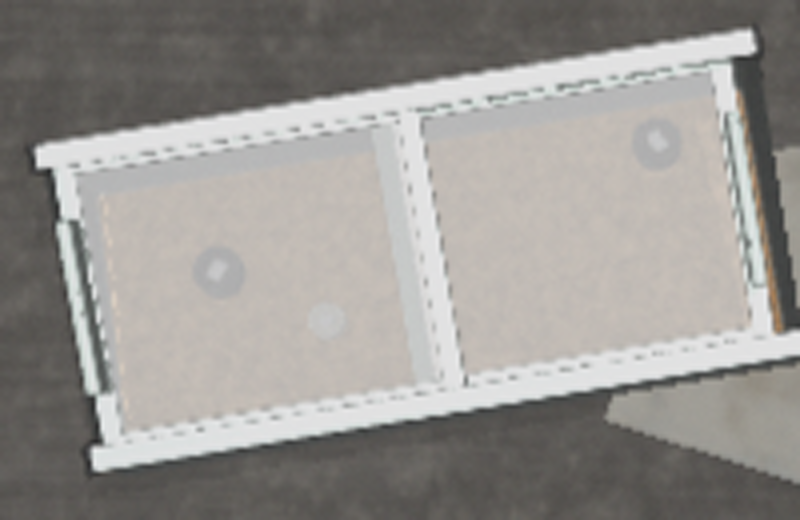

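View pics/s1.png

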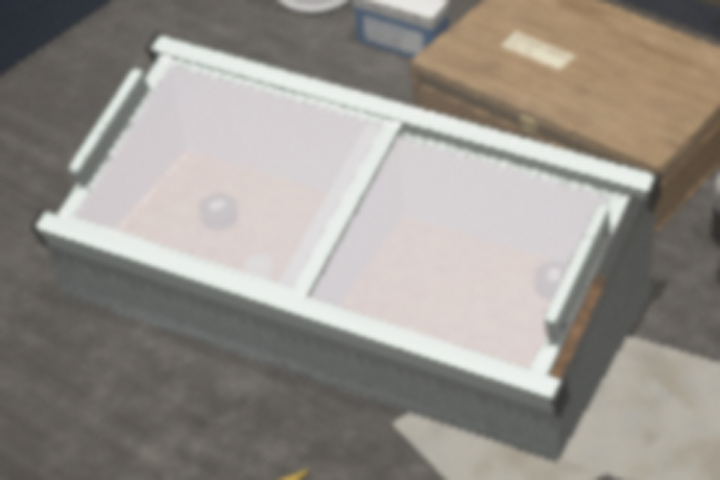

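View pics/t2.png

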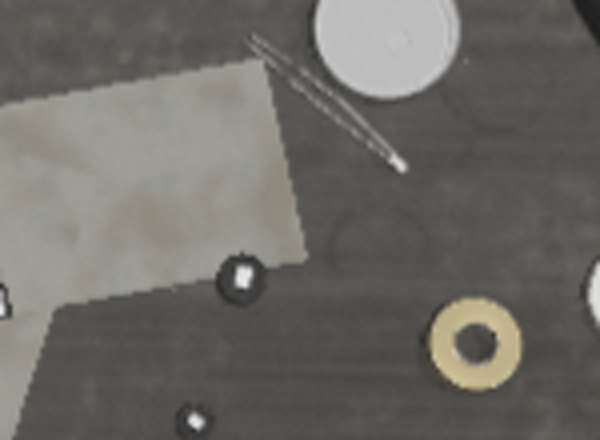

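```bash
python3 - <<'E'
from h import *
crop('pics/top0.png',290,180,60,100,6,'pics/a.png')
crop('pics/scene0.png',310,165,80,110,6,'pics/b.png')
crop('pics/top0.png',140,205,60,100,6,'pics/c.png')
crop('pics/scene0.png',155,130,80,110,6,'pics/d.png')
a=[cv2.imread(f'pics/{c}.png') for c in 'abcd']
cv2.imwrite('pics/ab.png',np.hstack([cv2.copyMakeBorder(x,0,660-x.shape[0],0,0,cv2.BORDER_CONSTANT) for x in a[:2]])[:600])
cv2.imwrite('pics/cd.png',np.hstack([cv2.copyMakeBorder(x,0,660-x.shape[0],0,0,cv2.BORDER_CONSTANT) for x in a[2:]])[:600])
E
```

```text
(no output)
```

View pics/ab.png

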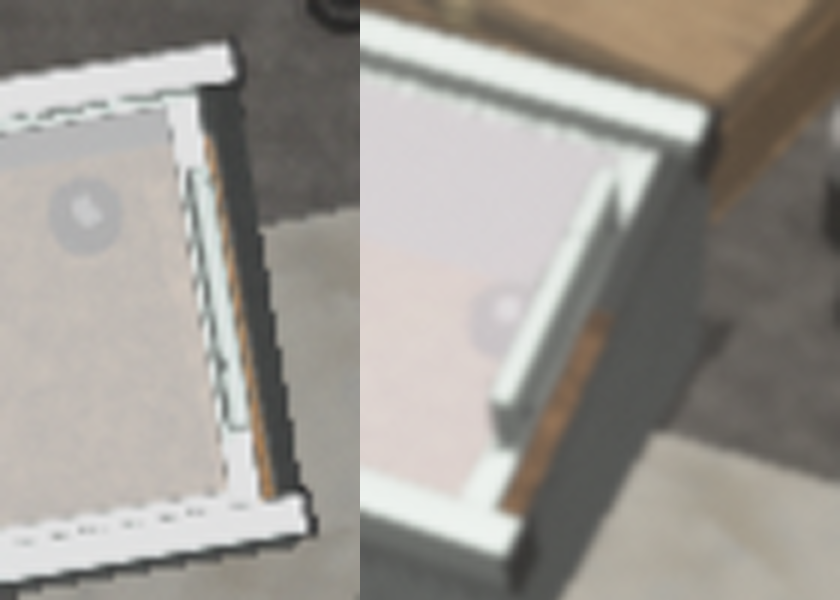

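View pics/cd.png

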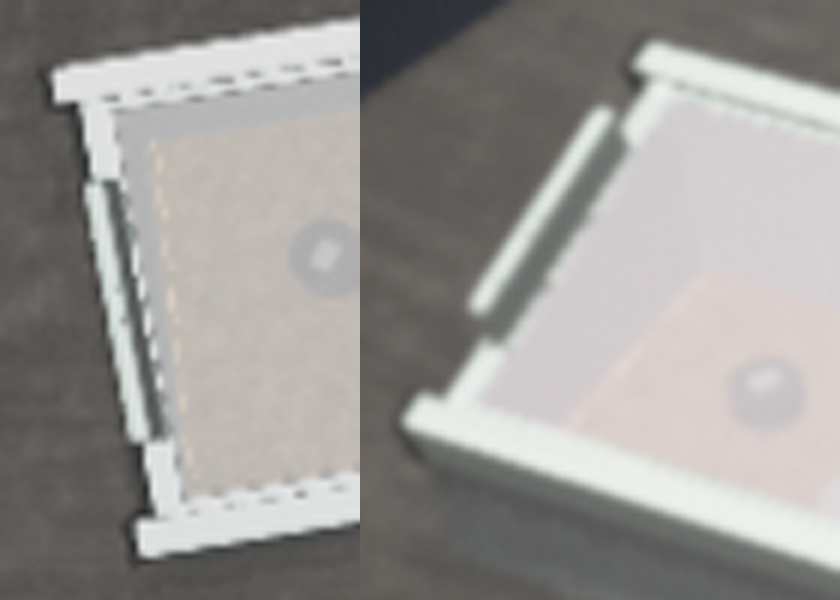

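```bash
python3 - <<'E'
from h import *
pts=dict(BR=((328.3,187),(368.7,182.5)),FR=((341.3,268.7),(335,258.7)),BL=((148.7,216.7),(202.5,137)),FL=((163.3,298),(162.5,200.8)),
PB=((322.7,208.7),(352,193.3)),PF=((329.7,250.8),(333.3,231.7)),stored=((304,215.5),(334.5,217)))
P={}
for k,(t,s) in pts.items():
    p,e=tri(ray('top',*t),ray('scene',*s));P[k]=p;print(k,p.round(1),round(e,1))
for a,b in [('BL','BR'),('FL','FR'),('FR','BR'),('FL','BL')]:
    d=P[b]-P[a];print(a,b,np.linalg.norm(d[:2]),np.degrees(np.arctan2(d[1],d[0])))
print('centre',sum(P[k] for k in ['BR','FR','BL','FL'])/4)
E
```

```text
BR [ 676.  -142.1  129.8] 1.1
FR [ 498.7 -176.7   74.7] 1.6
BL [596.7 261.7 128.1] 1.7
FL [420.8 228.2  77. ] 1.3
PB [ 625.4 -131.4  131. ] 3.4
PF [ 533.8 -148.6  105.3] 1.2
stored [634.2 -85.2  30. ] 0.2
BL BR 411.43297144837624 -78.89121925792693
FL FR 412.2934163081646 -79.1045339144984
FR BR 180.63066521647278 11.039875233444569
FL BL 179.09877714407037 10.76493162631932
centre [548.06218517  42.77864022 102.42092664]
```

```bash
cat >> h.py <<'E'
def plan(target,az=None):
    s=get_state();M=R.from_rotvec(s['tool_rot']).as_matrix()
    a=np.degrees(np.arctan2(M[1,1],M[0,1]))
    d=np.array(target)-s['position']
    print('clk',round(s['clock'],2),'pos',s['position'].round(1),'az_y',a.round(2),'tilt z',M[:,2].round(4),'gap',round(s['finger_gap'],1),'F',s['wrist_force'].round(1),'q',s['joints'].round(2))
    print(' tool delta now (mm)',(M.T@d).round(1))
    if az is not None:
        w=np.radians(az-a); print(' turn about tool z',-w.round(4))
        M2=R.from_euler('z',w).as_matrix()@M; print(' tool delta after turn',(M2.T@d).round(1))
C=np.array([548.,42.8,0]);YAW=10.95
def cab(x,y,z):
    return C+R.from_euler('z',YAW,degrees=True).apply([x,y,z])
def tocab(p): return R.from_euler('z',-YAW,degrees=True).apply(np.array(p)-C)
E
python3 - <<'E'
from h import *
plan([580,-140,250],100.95)
print(tocab([579.6,-140,118]),tocab([634,-85,30]),tocab([536.5,-319.3,7]))
E
```

```text
clk 0.15 pos [206.2 642.2 256.7] az_y 72.19 tilt z [-6.0e-04 -1.6e-03 -1.0e+00] gap 87.8 F [-0.   0.3 -1. ] q [ 1.22  0.26  1.61 -0.    1.27 -0.04]
 tool delta now (mm) [-595.  -630.4    7.7]
 turn about tool z -0.5019
 tool delta after turn [-218.4 -838.9    8.1]
[  -3.69860992 -185.47431166  118.        ] [  60.15832283 -141.80908361   30.        ] [ -80.07234796 -353.32291051    7.        ]
```

move_arm:
  moves:
    - [[0,0,0,0,0,-0.1673,1],[0,0,0,0,0,-0.1673,1],[0,0,0,0,0,-0.1673,1],[-0.015,-0.058,0,0,0,0,1],[-0.015,-0.058,0,0,0,0,1],[-0.015,-0.058,0,0,0,0,1],[-0.015,-0.058,0,0,0,0,1],[-0.015,-0.058,0,0,0,0,1]]

```text
clock: 1.15
position: [335.5, 370.3, 257.5]
tool_rot: [-0.301, 3.127, -0.0]
wrist_force: [-0.8, 0.4, 1.0]
finger_gap: 88.1
```

move_arm:
  moves:
    - [[-0.015,-0.058,0,0,0,0,1],[-0.015,-0.058,0,0,0,0,1],[-0.015,-0.058,0,0,0,0,1],[-0.015,-0.058,0,0,0,0,1],[-0.015,-0.058,0,0,0,0,1],[-0.015,-0.058,0,0,0,0,0.7],[-0.015,-0.058,0,0,0,0,0.4],[0,0,0,0,0,0,0.4]]

```text
clock: 2.15
position: [516.4, -10.0, 257.5]
tool_rot: [0.291, -3.128, 0.001]
wrist_force: [-0.0, 0.8, -0.8]
finger_gap: 60.2
```

```bash
python3 - <<'E'
from h import *
plan([580,-140,250],100.95)
s=get_state()
cv2.imwrite('pics/w1.png',imaging.capture('wrist')[:,:,::-1])
print(proj('wrist',[580,-140,118],s),proj('wrist',[625.4,-131.4,131],s),proj('wrist',[533.8,-148.6,105.3],s))
E
```

```text
clk 2.15 pos [516.4 -10.  257.5] az_y 100.63 tilt z [-0.e+00 -8.e-04 -1.e+00] gap 60.2 F [-0.   0.8 -0.8] q [-0.07 -0.04  1.94 -0.    1.24 -1.82]
 tool delta now (mm) [ -38.5 -139.5    7.6]
 turn about tool z -0.0056
 tool delta after turn [ -37.8 -139.7    7.6]
(np.float64(155.5799306066851), np.float64(269.4697389263499)) (np.float64(156.3693151421849), np.float64(326.90675735712165)) (np.float64(154.6590404236561), np.float64(210.72336806025345))
```

View pics/w1.png

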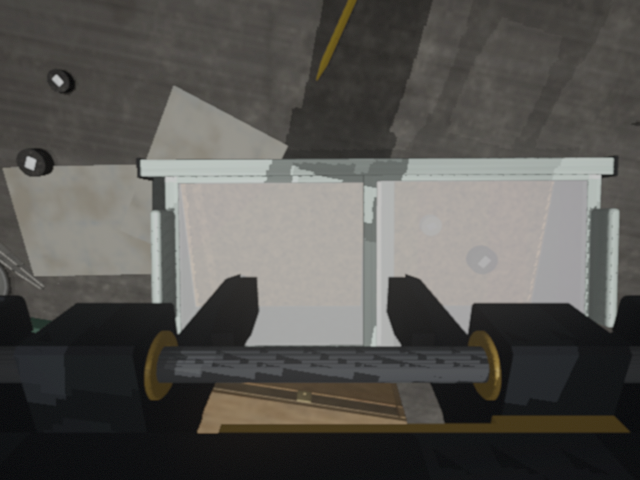

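The pull shows at wrist (156, 210–340), matching the projected points. Moving above it.

move_arm:
  moves:
    - [[-0.013,-0.0465,0,0,0,-0.005,0.4],[-0.013,-0.0465,0,0,0,0,0.4],[-0.012,-0.0465,0,0,0,0,0.4],[0,0,0.045,0,0,0,0.4],[0,0,0.015,0,0,0,0.4],[0,0,0,0,0,0,0.4],[0,0,0,0,0,0,0.4]]

```text
clock: 3.08
position: [580.2, -135.1, 199.2]
tool_rot: [-0.31, 3.125, -0.001]
wrist_force: [0.0, -1.0, 0.6]
finger_gap: 34.4
```

```bash
python3 - <<'E'
from h import *
plan([580,-140,122],100.95)
s=get_state()
im=imaging.capture('wrist')[:,:,::-1].copy()
cv2.imwrite('pics/w2.png',im)
im=imaging.capture('scene')[:,:,::-1].copy();cv2.imwrite('pics/s2.png',im);crop('pics/s2.png',200,80,200,200,3,'pics/s2c.png')
E
```

```text
clk 3.08 pos [ 580.2 -135.1  199.2] az_y 101.32 tilt z [ 1.8e-03 -4.0e-04 -1.0e+00] gap 34.4 F [ 0.  -1.   0.6] q [-0.27  0.16  1.84  0.    1.14 -2.04]
 tool delta now (mm) [ 1.3 -4.7 77.2]
 turn about tool z 0.0064
 tool delta after turn [ 1.3 -4.7 77.2]
```

View pics/w2.png

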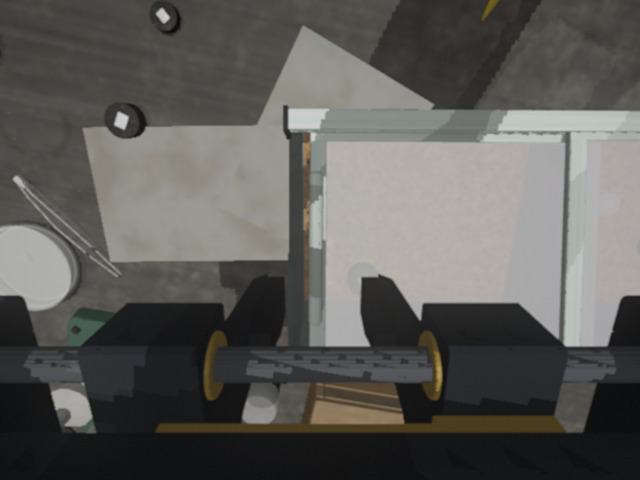

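View pics/s2c.png

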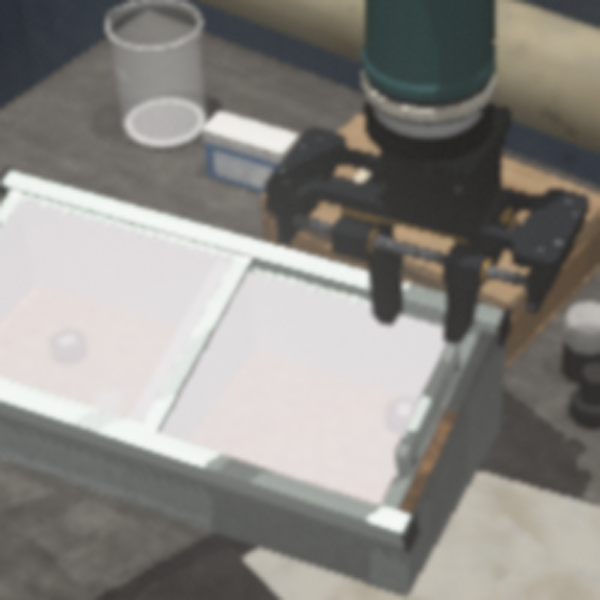

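Fingers straddle the pull (col 318; offset ≈ −4 mm). Lowering and gripping.

move_arm:
  moves:
    - [[0,-0.004,0.04,0,0,0.005,0.4],[0,0,0.025,0,0,0,0.4],[0,0,0.012,0,0,0,0.4],[0,0,0,0,0,0,0.4],[0,0,0,0,0,0,0.0],[0,0,0,0,0,0,0.0],[0,0,0,0,0,0,0.0],[0,0,0,0,0,0,0.0]]
  newtons: 10

```text
clock: 4.18
position: [581.0, -140.0, 121.7]
tool_rot: [-0.299, 3.126, -0.001]
wrist_force: [0.2, 0.6, 3.6]
finger_gap: 9.2
```

```bash
python3 - <<'E'
from h import *
plan([580,-140,122],100.95)
s=get_state()
print(tocab(s['position']))
E
```

```text
clk 4.17 pos [ 581.  -140.   121.7] az_y 100.95 tilt z [ 1.5e-03 -3.0e-04 -1.0e+00] gap 9.2 F [0.2 0.6 3.6] q [-0.28  0.24  1.9   0.    1.   -2.04]
 tool delta now (mm) [ 1.   0.2 -0.3]
 turn about tool z -0.0001
 tool delta after turn [ 1.   0.2 -0.3]
[  -2.35522164 -185.77036274  121.6950949 ]
```

move_arm:
  moves:
    - [[0,0.012,0,0,0,0,0],[0,0.02,0,0,0,0,0],[0,0.02,0,0,0,0,0],[0,0.02,0,0,0,0,0],[0,0.02,0,0,0,0,0],[0,0.02,0,0,0,0,0],[0,0.01,0,0,0,0,0],[0,0.004,0,0,0,0,0]]

```text
clock: 5.18
position: [556.8, -14.7, 121.7]
tool_rot: [-0.302, 3.125, -0.0]
wrist_force: [0.7, -1.6, 5.7]
finger_gap: 9.2
```

move_arm:
  moves:
    - [[0,0.002,0,0,0,0,0],[0,0,0,0,0,0,0],[0,0,0,0,0,0,0]]

```text
clock: 5.55
position: [556.5, -12.8, 121.7]
tool_rot: [-0.3, 3.125, 0.001]
wrist_force: [0.8, 0.5, 6.1]
finger_gap: 8.9
```

```bash
python3 - <<'E'
from h import *
plan([580,-140,122],100.95)
s=get_state()
print(tocab(s['position']))
im=imaging.capture('scene')[:,:,::-1].copy();cv2.imwrite('pics/s3.png',im);crop('pics/s3.png',200,80,200,200,3,'pics/s3c.png')
E
```

```text
clk 5.55 pos [556.5 -12.8 121.7] az_y 100.97 tilt z [ 1.8e-03  8.0e-04 -1.0e+00] gap 8.9 F [0.8 0.5 6.1] q [-0.07  0.17  1.99  0.    0.98 -1.83]
 tool delta now (mm) [   1.1 -129.3   -0.4]
 turn about tool z 0.0003
 tool delta after turn [   1.1 -129.3   -0.4]
[ -2.22821743 -56.24542995 121.66583772]
```

View pics/s3c.png

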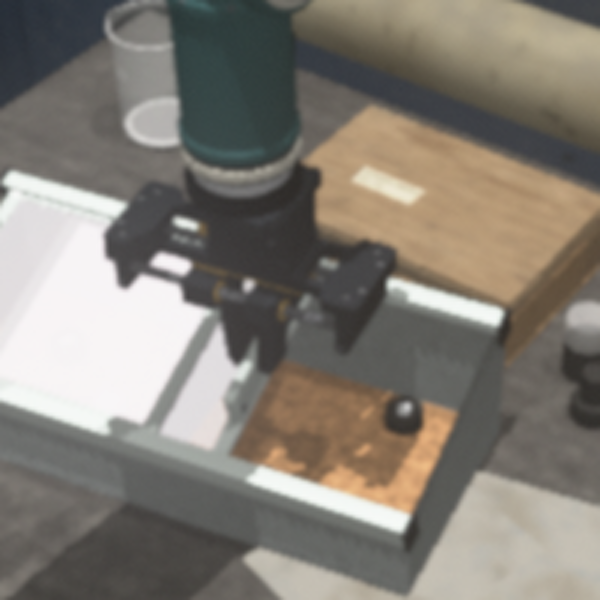

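move_arm:
  moves:
    - [[0,0,0,0,0,0,0.35],[0,0,0,0,0,0,0.35],[0,0,0,0,0,0,0.35],[0,0,-0.04,0,0,0,0.35],[0,0,-0.05,0,0,0,0.5],[0,0,0,0,0,0.175,0.6],[0,0,0,0,0,0.175,0.6],[0,0,0,0,0,0.175,0.6]]

```text
clock: 6.6
position: [555.8, -14.2, 210.6]
tool_rot: [-0.531, -3.096, -0.0]
wrist_force: [-0.0, 0.3, -0.0]
finger_gap: 52.7
```

move_arm:
  moves:
    - [[0,0,0,0,0,0.175,0.6],[0,0,0,0,0,0.175,0.6],[0,0,0,0,0,0.175,0.6],[0,0,0,0,0,0.175,0.6],[0,0,0,0,0,0.175,0.6],[0,0,0,0,0,0.171,0.6],[0,0,0,0,0,0,0.6]]

```text
clock: 7.48
position: [555.8, -14.3, 210.3]
tool_rot: [-1.997, -2.424, 0.001]
wrist_force: [0.1, 0.1, 0.3]
finger_gap: 53.1
```

```bash
python3 - <<'E'
from h import *
plan([536.5,-319.3,180],10.95)
im=imaging.capture('top')[:,:,::-1].copy();cv2.imwrite('pics/t4.png',im);crop('pics/t4.png',140,170,200,150,4,'pics/t4c.png')
E
```

```text
clk 7.47 pos [555.8 -14.3 210.3] az_y 11.03 tilt z [-8.e-04  1.e-04 -1.e+00] gap 53.1 F [0.1 0.1 0.3] q [-0.07  0.08  1.91  0.    1.15 -0.26]
 tool delta now (mm) [-295.7  -77.3   30.3]
 turn about tool z 0.0015
 tool delta after turn [-295.8  -76.8   30.3]
```

View pics/t4c.png

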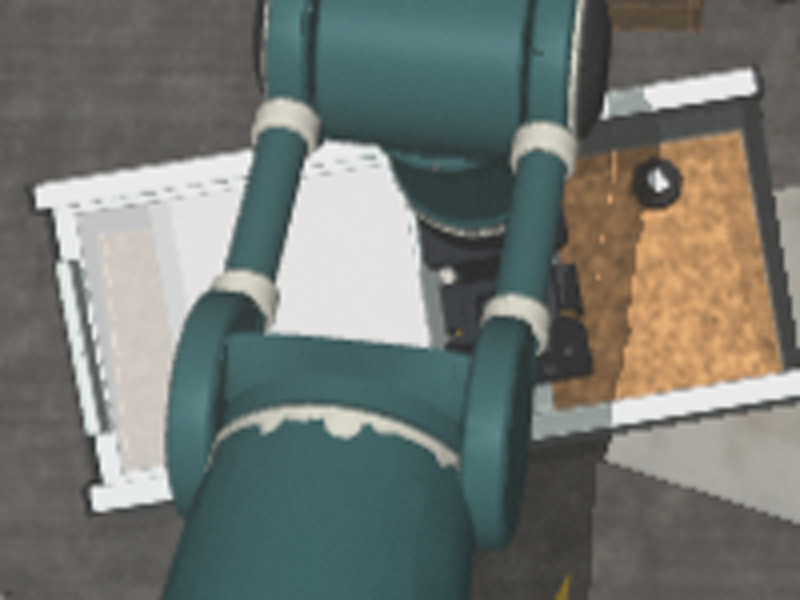

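The door is open and the left one is still shut. Moving on to the mount.

move_arm:
  moves:
    - [[-0.059,-0.0154,0,0,0,0,0.6],[-0.059,-0.0154,0,0,0,0,0.6],[-0.059,-0.0154,0,0,0,0,0.6],[-0.059,-0.0154,0,0,0,0,0.6],[-0.059,-0.0154,0,0,0,0,0.6],[0,0,0.06,0,0,0,0.6],[0,0,0.04,0,0,0,0.6],[0,0,0,0,0,0,0.6]]

```text
clock: 8.52
position: [533.2, -316.9, 106.3]
tool_rot: [-1.992, -2.418, 0.002]
wrist_force: [-0.1, 0.1, 0.3]
finger_gap: 52.9
```

```bash
python3 - <<'E'
from h import *
plan([536.5,-319.3,26],10.95)
s=get_state();im=imaging.capture('wrist')[:,:,::-1].copy();cv2.imwrite('pics/w5.png',im)
print(proj('wrist',[536.5,-319.3,14],s))
E
```

```text
clk 8.53 pos [ 533.2 -316.9  106.3] az_y 11.03 tilt z [-0.0077  0.005  -1.    ] gap 52.9 F [-0.1  0.1  0.3] q [-0.58  0.3   1.86 -0.    1.   -0.77]
 tool delta now (mm) [-3.5  3.3 80.3]
 turn about tool z 0.0015
 tool delta after turn [-3.5  3.3 80.3]
(np.float64(328.58960962581733), np.float64(247.01662645362657))
```

View pics/w5.png

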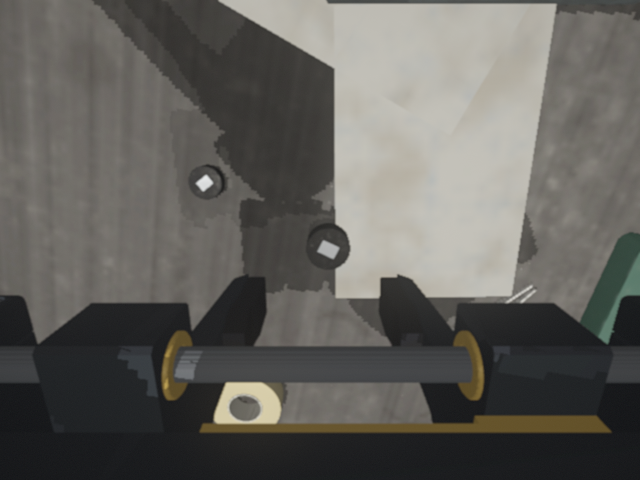

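Mount at wrist (328,247) agrees with the projection (328.6,247.0). Descending with tips about 7 mm above the desk, then gripping.

move_arm:
  moves:
    - [[-0.003,0.003,0.03,0,0,0,0.6],[0,0,0.03,0,0,0,0.6],[0,0,0.015,0,0,0,0.6],[0,0,0.003,0,0,0,0.6],[0,0,0,0,0,0,0.6]]

```text
clock: 9.2
position: [540.9, -321.4, 34.2]
tool_rot: [1.998, 2.422, 0.0]
wrist_force: [-0.2, 1.2, 0.0]
finger_gap: 52.7
```

```bash
python3 - <<'E'
from h import *
plan([536.5,-319.3,26],10.95)
E
```

```text
clk 9.2 pos [ 540.9 -321.4   34.2] az_y 10.97 tilt z [ 0.0018 -0.0012 -1.    ] gap 52.7 F [-0.2  1.2  0. ] q [-0.58  0.4   1.88 -0.    0.86 -0.77]
 tool delta now (mm) [ 2.9 -4.   8.1]
 turn about tool z 0.0003
 tool delta after turn [ 2.9 -4.   8.1]
```

move_arm:
  moves:
    - [[0.003,-0.004,0.0,0,0,0,0.6],[0,0,0.008,0,0,0,0.6],[0,0,0,0,0,0,0.6],[0,0,0,0,0,0,0.6]]

```text
clock: 9.7
position: [535.4, -318.7, 24.6]
tool_rot: [-1.999, -2.423, 0.0]
wrist_force: [-0.5, -0.3, -0.1]
finger_gap: 52.9
```

```bash
python3 - <<'E'
from h import *
plan([536.5,-319.3,26],10.95)
E
```

```text
clk 9.7 pos [ 535.4 -318.7   24.6] az_y 10.94 tilt z [-2.e-04  2.e-04 -1.e+00] gap 52.9 F [-0.5 -0.3 -0.1] q [-0.58  0.4   1.9   0.    0.84 -0.77]
 tool delta now (mm) [-0.8  1.  -1.4]
 turn about tool z -0.0002
 tool delta after turn [-0.8  1.  -1.4]
```

move_arm:
  moves:
    - [[0,0.001,-0.001,0,0,0,0.6],[0,0,0,0,0,0,0.2],[0,0,0,0,0,0,0.2],[0,0,0,0,0,0,0.2],[0,0,0,0,0,0,0.2],[0,0,-0.01,0,0,0,0.2],[0,0,-0.03,0,0,0,0.2],[0,0,0,0,0,0,0.2]]
  newtons: 12

```text
clock: 10.7
position: [538.6, -319.9, 68.9]
tool_rot: [1.996, 2.418, 0.001]
wrist_force: [0.2, -0.9, 0.1]
finger_gap: 29.3
```

```bash
python3 - <<'E'
from h import *
plan(cab(-30,-130,200),10.95)
s=get_state();im=imaging.capture('wrist')[:,:,::-1].copy();cv2.imwrite('pics/w6.png',im)
im=imaging.capture('scene')[:,:,::-1].copy();cv2.imwrite('pics/s6.png',im);crop('pics/s6.png',330,230,130,130,4,'pics/s6c.png')
E
```

```text
clk 10.7 pos [ 538.6 -319.9   68.9] az_y 10.94 tilt z [ 0.0053 -0.0034 -1.    ] gap 29.3 F [ 0.2 -0.9  0.1] q [-0.58  0.35  1.87 -0.    0.92 -0.77]
 tool delta now (mm) [ 223.8   48.6 -131.9]
 turn about tool z -0.0002
 tool delta after turn [ 223.8   48.7 -131.9]
```

View pics/s6c.png

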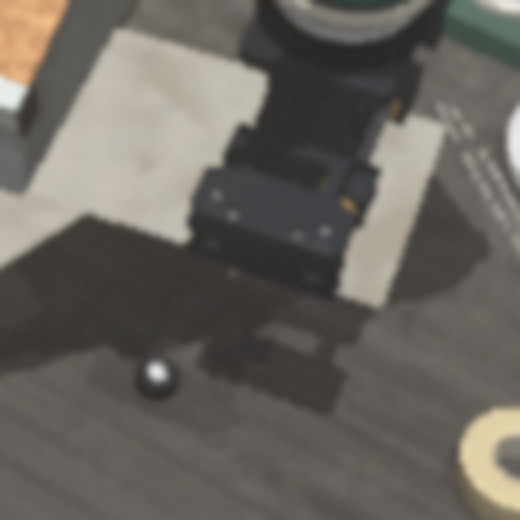

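View pics/w6.png

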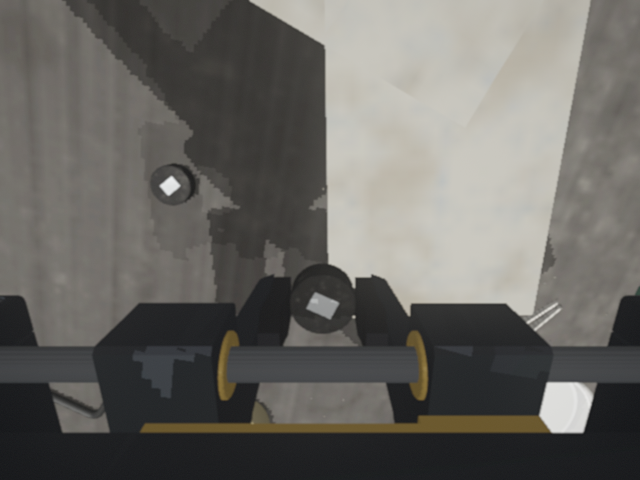

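The mount is held between the fingers at wrist (322,305), gap 29.3. Carrying it over the bay.

move_arm:
  moves:
    - [[0,0,-0.05,0,0,0,0.2],[0,0,-0.05,0,0,0,0.2],[0,0,-0.032,0,0,0,0.2],[0.056,0.012,0,0,0,0,0.2],[0.056,0.012,0,0,0,0,0.2],[0.056,0.012,0,0,0,0,0.2],[0.056,0.012,0,0,0,0,0.2],[0,0,0,0,0,0,0.2]]

```text
clock: 11.8
position: [540.0, -85.9, 196.2]
tool_rot: [-1.992, -2.426, 0.001]
wrist_force: [1.0, -1.0, -0.8]
finger_gap: 29.2
```

move_arm:
  moves:
    - [[0,0,0,0,0,0,0.2],[0,0,0,0,0,0,0.2]]

```text
clock: 12.05
position: [540.9, -90.8, 197.2]
tool_rot: [-2.001, -2.421, 0.001]
wrist_force: [-0.4, -1.1, -1.1]
finger_gap: 29.4
```

```bash
python3 - <<'E'
from h import *
plan(cab(-30,-130,45),10.95)
s=get_state();im=imaging.capture('wrist')[:,:,::-1].copy();cv2.imwrite('pics/w7.png',im)
im=imaging.capture('scene')[:,:,::-1].copy();cv2.imwrite('pics/s7.png',im);crop('pics/s7.png',200,80,200,200,3,'pics/s7c.png')
E
```

```text
clk 12.05 pos [540.9 -90.8 197.2] az_y 10.85 tilt z [-7.e-04 -3.e-04 -1.e+00] gap 29.4 F [-0.4 -1.1 -1.1] q [-0.21  0.07  1.94 -0.    1.13 -0.4 ]
 tool delta now (mm) [ -0.2   2.4 152.2]
 turn about tool z -0.0018
 tool delta after turn [ -0.2   2.4 152.2]
```

View pics/s7c.png

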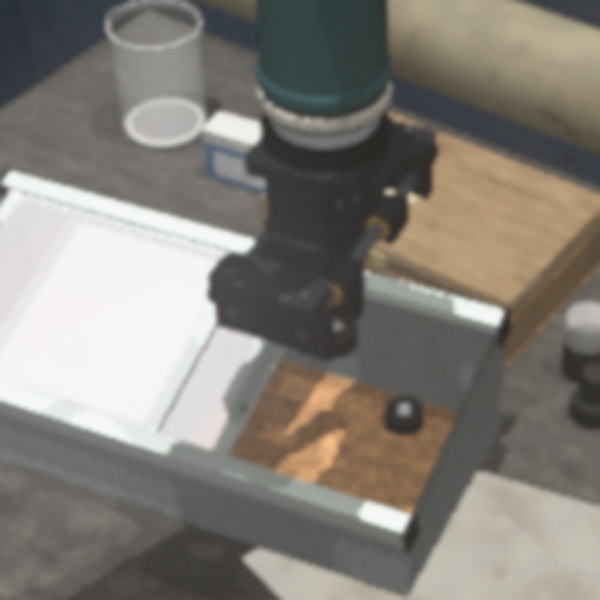

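View pics/w7.png

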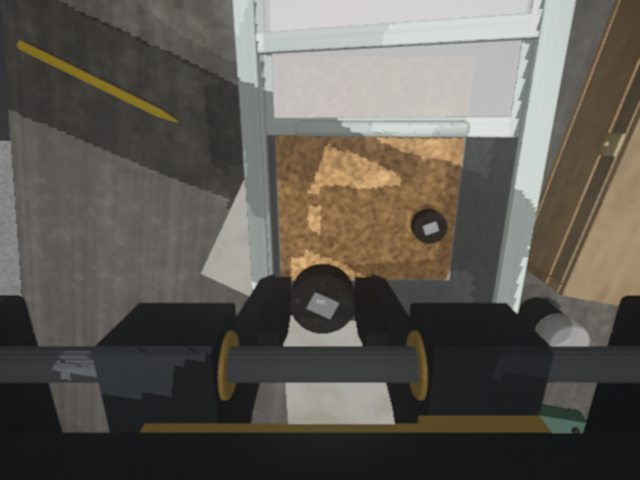

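move_arm:
  moves:
    - [[0,0.002,0.03,0,0,0,0.2],[0,0,0.04,0,0,0,0.2],[0,0,0.04,0,0,0,0.2],[0,0,0.02,0,0,0,0.2],[0,0,0.01,0,0,0,0.2],[0,0,0,0,0,0,0.2],[0,0,0,0,0,0,0.2]]

```text
clock: 13.02
position: [544.1, -89.6, 58.9]
tool_rot: [1.999, 2.421, 0.002]
wrist_force: [0.7, -0.3, -0.6]
finger_gap: 29.4
```

```bash
python3 - <<'E'
from h import *
plan(cab(-30,-130,42),10.95)
s=get_state();im=imaging.capture('wrist')[:,:,::-1].copy();cv2.imwrite('pics/w8.png',im)
im=imaging.capture('scene')[:,:,::-1].copy();cv2.imwrite('pics/s8.png',im);crop('pics/s8.png',200,80,200,200,3,'pics/s8c.png')
E
```

```text
clk 13.03 pos [544.1 -89.6  58.9] az_y 10.91 tilt z [ 2.1e-03 -5.0e-04 -1.0e+00] gap 29.4 F [ 0.7 -0.3 -0.6] q [-0.21  0.24  2.04 -0.    0.86 -0.4 ]
 tool delta now (mm) [-0.7 -1.  16.9]
 turn about tool z -0.0007
 tool delta after turn [-0.7 -1.  16.9]
```

View pics/s8c.png

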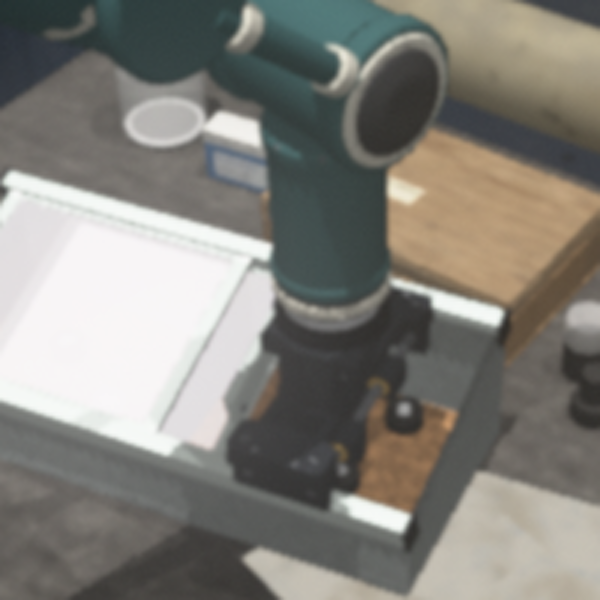

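View pics/w8.png

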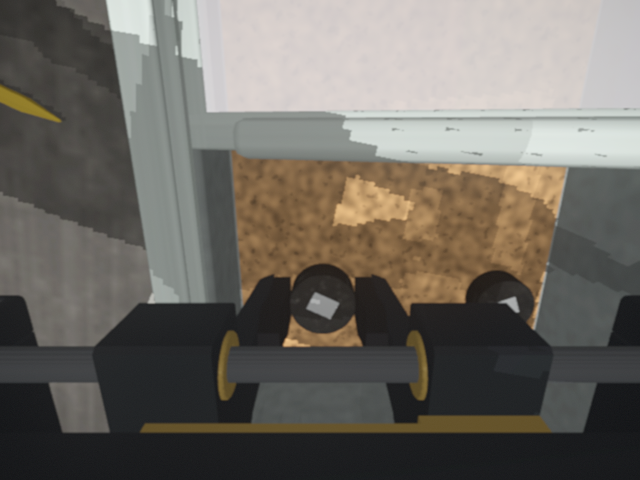

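move_arm:
  moves:
    - [[0,0,0.008,0,0,0,0.2],[0,0,0.005,0,0,0,0.2],[0,0,0.001,0,0,0,0.2],[0,0,0,0,0,0,0.2],[0,0,0,0,0,0,0.2]]

```text
clock: 13.75
position: [543.1, -89.1, 43.8]
tool_rot: [1.999, 2.423, 0.0]
wrist_force: [1.0, 0.2, -0.7]
finger_gap: 29.2
```

```bash
python3 - <<'E'
from h import *
plan(cab(-30,-130,42),10.95)
E
```

```text
clk 13.75 pos [543.1 -89.1  43.8] az_y 10.94 tilt z [ 2.e-04 -1.e-04 -1.e+00] gap 29.2 F [ 1.   0.2 -0.7] q [-0.21  0.26  2.05 -0.    0.83 -0.4 ]
 tool delta now (mm) [-1.4 -0.2  1.8]
 turn about tool z -0.0002
 tool delta after turn [-1.4 -0.2  1.8]
```

move_arm:
  moves:
    - [[0,0,0.001,0,0,0,0.2],[0,0,0,0,0,0,0.2],[0,0,0.001,0,0,0,0.2],[0,0,0,0,0,0,0.2]]

```text
clock: 14.25
position: [543.1, -89.1, 41.7]
tool_rot: [2.0, 2.423, 0.0]
wrist_force: [0.1, 0.0, -0.3]
finger_gap: 29.4
```

move_arm:
  moves:
    - [[0,0,0.001,0,0,0,0.2],[0,0,0,0,0,0,0.2]]

```text
clock: 14.5
position: [543.1, -89.1, 41.6]
tool_rot: [-2.0, -2.423, 0.0]
wrist_force: [-2.8, 1.2, 7.1]
finger_gap: 29.2
```

Contact felt (7 N up). Releasing.

move_arm:
  moves:
    - [[0,0,0,0,0,0,0.38],[0,0,0,0,0,0,0.44],[0,0,0,0,0,0,0.44],[0,0,0,0,0,0,0.44]]

```text
clock: 15.0
position: [542.9, -89.1, 40.5]
tool_rot: [-1.999, -2.423, 0.0]
wrist_force: [-0.7, -0.9, 0.1]
finger_gap: 38.7
```

```bash
python3 - <<'E'
from h import *
plan(cab(-30,-130,42),10.95)
s=get_state();im=imaging.capture('wrist')[:,:,::-1].copy();cv2.imwrite('pics/w9.png',im)
E
```

```text
clk 15.0 pos [542.9 -89.1  40.5] az_y 10.94 tilt z [-3.e-04  0.e+00 -1.e+00] gap 38.7 F [-0.7 -0.9  0.1] q [-0.21  0.26  2.05 -0.    0.83 -0.4 ]
 tool delta now (mm) [-1.5  0.  -1.5]
 turn about tool z -0.0002
 tool delta after turn [-1.5  0.  -1.5]
```

View pics/w9.png

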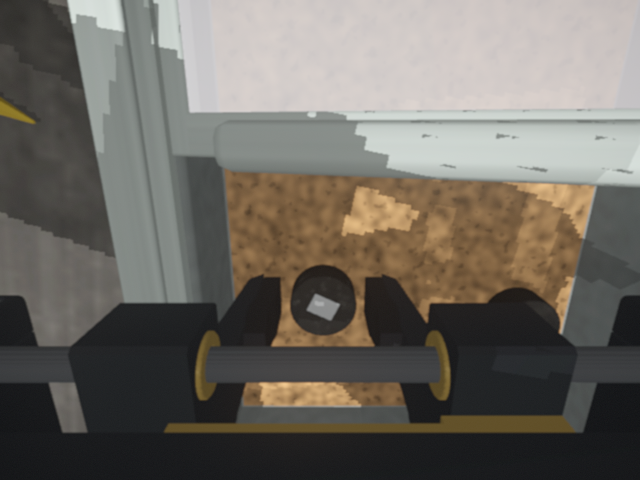

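The mount stands upright, free of both fingers at (323,300). Retreating upward and turning back.

move_arm:
  moves:
    - [[0,0,-0.02,0,0,0,0.44],[0,0,-0.04,0,0,0,0.44],[0,0,-0.05,0,0,0,0.44],[0,0,-0.05,0,0,0,0.4],[0,0,0,0,0,-0.175,0.4],[0,0,0,0,0,-0.175,0.4],[0,0,0,0,0,-0.175,0.4],[0,0,0,0,0,-0.175,0.4]]

```text
clock: 16.05
position: [542.9, -89.1, 200.6]
tool_rot: [-1.039, -2.965, 0.0]
wrist_force: [-0.2, -0.3, -0.1]
finger_gap: 35.3
```

move_arm:
  moves:
    - [[0,0,0,0,0,-0.175,0.4],[0,0,0,0,0,-0.175,0.4],[0,0,0,0,0,-0.175,0.4],[0,0,0,0,0,-0.175,0.4],[0,0,0,0,0,-0.171,0.4],[0,0,0,0,0,0,0.4],[0,0,0,0,0,0,0.4]]

```text
clock: 16.92
position: [542.9, -89.1, 200.6]
tool_rot: [0.295, -3.128, -0.0]
wrist_force: [-0.2, -0.3, 1.0]
finger_gap: 35.2
```

```bash
python3 - <<'E'
from h import *
plan([556.5,-12.8,200],100.95)
s=get_state();im=imaging.capture('wrist')[:,:,::-1].copy();cv2.imwrite('pics/w10.png',im)
im=imaging.capture('top')[:,:,::-1].copy();cv2.imwrite('pics/t10.png',im);crop('pics/t10.png',140,170,200,150,4,'pics/t10c.png')
E
```

```text
clk 16.93 pos [542.9 -89.1 200.6] az_y 100.79 tilt z [-1.e-04  1.e-04 -1.e+00] gap 35.2 F [-0.2 -0.3  1. ] q [-0.21  0.07  1.93  0.    1.13 -1.97]
 tool delta now (mm) [-27.6  72.4   0.6]
 turn about tool z -0.0028
 tool delta after turn [-27.8  72.3   0.6]
```

View pics/w10.png

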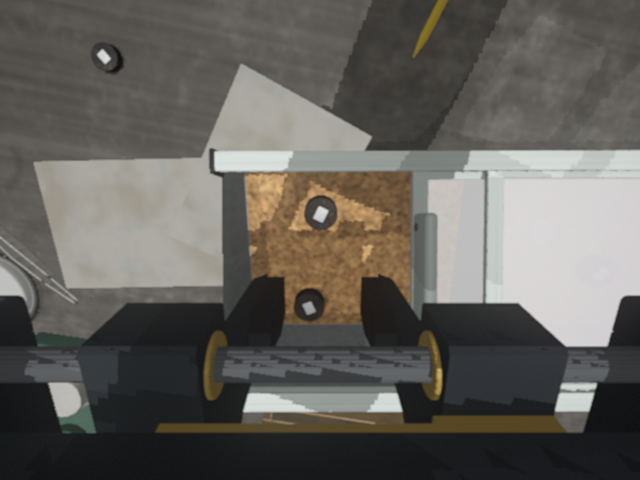

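View pics/t10c.png

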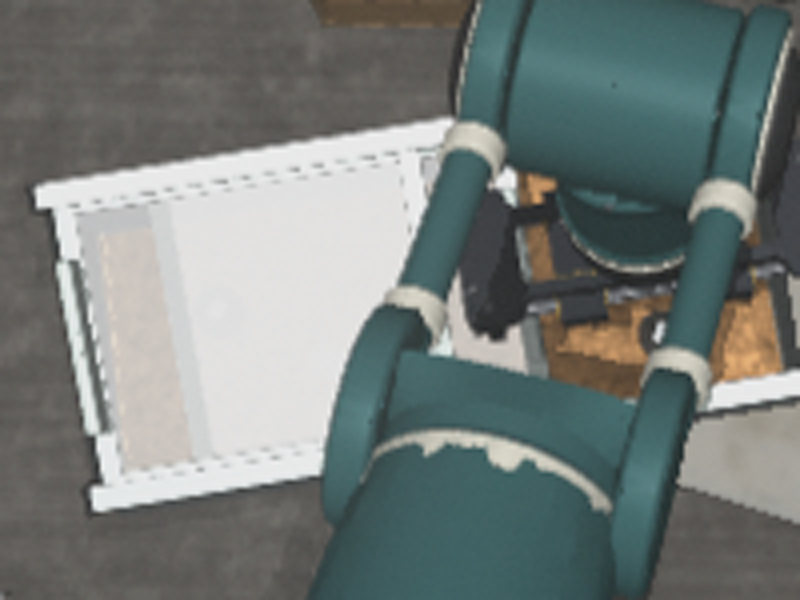

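The big mount sits at wrist (321,212), with the stored one at (309,305). The pull is at col 427. Re-gripping the pull.

move_arm:
  moves:
    - [[-0.014,0.036,0,0,0,-0.003,0.4],[-0.014,0.036,0,0,0,0,0.4],[0,0,0,0,0,0,0.4],[0,0,0.03,0,0,0,0.4],[0,0,0,0,0,0,0.4],[0,0,0,0,0,0,0.4]]

```text
clock: 17.77
position: [556.8, -13.7, 171.2]
tool_rot: [-0.303, 3.127, -0.0]
wrist_force: [0.5, 0.4, 1.1]
finger_gap: 35.2
```

```bash
python3 - <<'E'
from h import *
plan([556.5,-12.8,121.7],100.95)
s=get_state();im=imaging.capture('wrist')[:,:,::-1].copy();cv2.imwrite('pics/w11.png',im)
E
```

```text
clk 17.77 pos [556.8 -13.7 171.2] az_y 101.07 tilt z [ 1.e-04 -2.e-04 -1.e+00] gap 35.2 F [0.5 0.4 1.1] q [-0.07  0.11  1.95 -0.    1.08 -1.83]
 tool delta now (mm) [ 0.1  1.  49.5]
 turn about tool z 0.002
 tool delta after turn [ 0.1  1.  49.5]
```

View pics/w11.png

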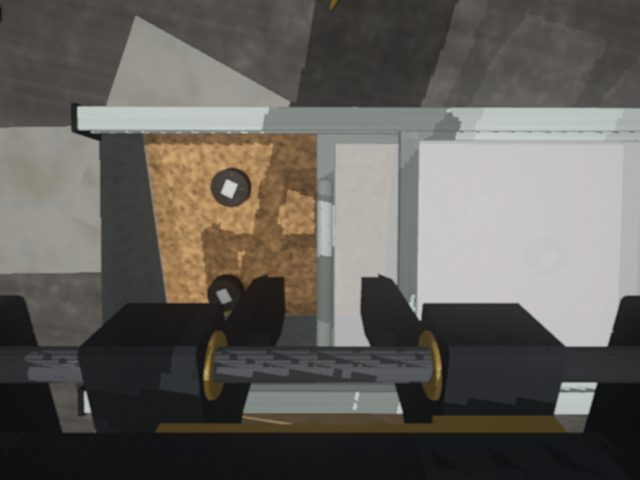

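move_arm:
  moves:
    - [[0,0.0,0.03,0,0,0,0.4],[0,0,0.015,0,0,0,0.4],[0,0,0.004,0,0,0,0.4],[0,0,0,0,0,0,0.0],[0,0,0,0,0,0,0.0],[0,0,0,0,0,0,0.0],[0,0,0,0,0,0,0.0],[0,0,0,0,0,0,0.0]]
  newtons: 10

```text
clock: 18.82
position: [557.3, -13.0, 122.6]
tool_rot: [-0.304, 3.125, -0.0]
wrist_force: [-0.3, -0.1, 4.0]
finger_gap: 8.8
```

move_arm:
  moves:
    - [[0,-0.012,0,0,0,0,0],[0,-0.02,0,0,0,0,0],[0,-0.02,0,0,0,0,0],[0,-0.02,0,0,0,0,0],[0,-0.02,0,0,0,0,0],[0,-0.02,0,0,0,0,0],[0,-0.012,0,0,0,0,0],[0,-0.006,0,0,0,0,0]]

```text
clock: 19.82
position: [582.1, -141.6, 122.5]
tool_rot: [-0.303, 3.126, -0.0]
wrist_force: [-1.2, 1.8, 6.6]
finger_gap: 9.0
```

move_arm:
  moves:
    - [[0,-0.002,0,0,0,0,0],[0,0,0,0,0,0,0],[0,0,0,0,0,0,0]]

```text
clock: 20.2
position: [582.5, -143.5, 122.6]
tool_rot: [-0.304, 3.126, -0.002]
wrist_force: [-2.0, -0.4, 5.5]
finger_gap: 8.9
```

```bash
python3 - <<'E'
from h import *
plan(cab(-2,-195,122),100.95);print(tocab(get_state()['position']))
im=imaging.capture('wrist')[:,:,::-1].copy();cv2.imwrite('pics/w12.png',im)
E
```

```text
clk 20.2 pos [ 582.5 -143.5  122.6] az_y 101.11 tilt z [ 8.e-04 -1.e-03 -1.e+00] gap 8.9 F [-2.  -0.4  5.5] q [-0.28  0.24  1.9  -0.    1.   -2.05]
 tool delta now (mm) [ 0.5 -5.6  0.6]
 turn about tool z 0.0029
 tool delta after turn [ 0.5 -5.6  0.6]
[  -1.51856281 -189.43597736  122.56078974]
```

View pics/w12.png

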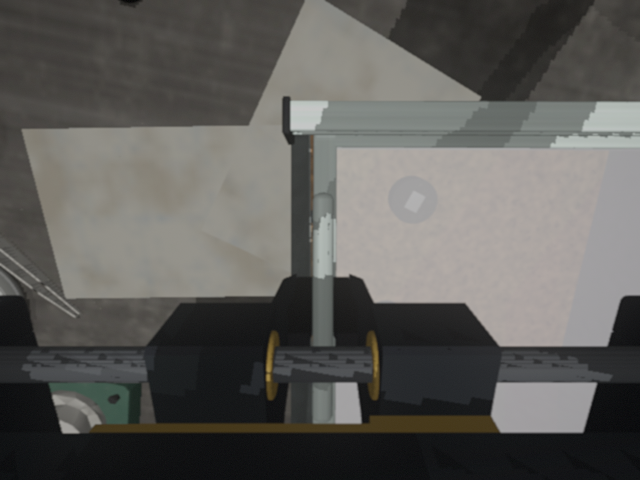

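Still a sliver of gap at cols 307–313. Continuing in small steps, watching the lateral force.

move_arm:
  moves:
    - [[0,-0.002,0,0,0,0,0],[0,-0.001,0,0,0,0,0],[0,0,0,0,0,0,0]]

```text
clock: 20.62
position: [583.0, -146.0, 122.6]
tool_rot: [-0.304, 3.126, -0.0]
wrist_force: [-1.7, 1.2, 5.6]
finger_gap: 8.6
```

move_arm:
  moves:
    - [[0,-0.001,0,0,0,0,0],[0,-0.001,0,0,0,0,0],[0,0,0,0,0,0,0]]

```text
clock: 21.0
position: [583.1, -146.8, 122.5]
tool_rot: [0.304, -3.127, -0.003]
wrist_force: [-1.3, 4.4, 7.2]
finger_gap: 8.9
```

```bash
python3 - <<'E'
from h import *
plan(cab(-2,-195,122),100.95);print(tocab(get_state()['position']))
im=imaging.capture('wrist')[:,:,::-1].copy();cv2.imwrite('pics/w13.png',im);crop('pics/w13.png',260,80,130,120,5,'pics/w13c.png')
E
```

```text
clk 21.0 pos [ 583.1 -146.8  122.5] az_y 101.1 tilt z [-2.0e-04  1.8e-03 -1.0e+00] gap 8.9 F [-1.3  4.4  7.2] q [-0.29  0.24  1.89  0.    1.01 -2.05]
 tool delta now (mm) [ 0.5 -2.2  0.5]
 turn about tool z 0.0026
 tool delta after turn [ 0.5 -2.2  0.5]
[  -1.52239024 -192.81130346  122.53527475]
```

View pics/w13c.png

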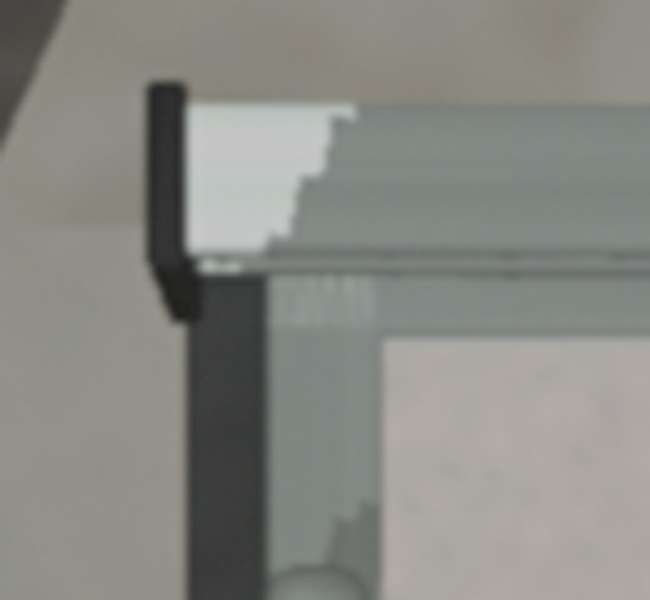

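move_arm:
  moves:
    - [[0,-0.001,0,0,0,0,0],[0,-0.001,0,0,0,0,0],[0,0,0,0,0,0,0],[0,0,0,0,0,0,0]]

```text
clock: 21.55
position: [583.1, -146.9, 122.5]
tool_rot: [0.303, -3.126, -0.008]
wrist_force: [-2.4, 10.2, 9.4]
finger_gap: 8.6
```

```bash
python3 - <<'E'
from h import *
plan(cab(-2,-195,122),100.95);print(tocab(get_state()['position']))
E
```

```text
clk 21.55 pos [ 583.1 -146.9  122.5] az_y 101.08 tilt z [-0.0012  0.0048 -1.    ] gap 8.6 F [-2.4 10.2  9.4] q [-0.29  0.25  1.89  0.    1.01 -2.06]
 tool delta now (mm) [ 0.5 -2.   0.5]
 turn about tool z 0.0023
 tool delta after turn [ 0.5 -2.   0.5]
[  -1.53127245 -192.95456341  122.50184865]
```

The pull stays put while the force climbs to 10 N, so the door is against its shut stop. Easing off, opening and retreating.

move_arm:
  moves:
    - [[0,0.0015,0,0,0,0,0],[0,0,0,0,0,0,0.35],[0,0,0,0,0,0,0.35],[0,0,0,0,0,0,0.35],[0,0,-0.04,0,0,0,0.35],[0,0,-0.06,0,0,0,0.35],[0,0,-0.05,0,0,0,0.35]]

```text
clock: 22.42
position: [583.3, -148.3, 273.5]
tool_rot: [-0.304, 3.126, -0.0]
wrist_force: [0.3, 0.4, 1.0]
finger_gap: 30.9
```

move_arm:
  moves:
    - [[0.02,-0.055,0,0,0,0,0.35],[0.02,-0.055,0,0,0,0,0.35],[0.02,-0.055,0,0,0,0,0.35],[0.02,-0.055,0,0,0,0,0.35],[0,0,0,0,0,0,0.35],[0,0,0,0,0,0,0.35]]

```text
clock: 23.18
position: [546.8, -379.2, 271.1]
tool_rot: [0.303, -3.126, -0.002]
wrist_force: [0.1, -0.8, 0.4]
finger_gap: 30.8
```

```bash
python3 - <<'E'
from h import *
plan(cab(-2,-195,122),100.95)
im=imaging.capture('top')[:,:,::-1].copy();cv2.imwrite('pics/t14.png',im);crop('pics/t14.png',140,180,200,130,4,'pics/t14c.png')
im=imaging.capture('scene')[:,:,::-1].copy();cv2.imwrite('pics/s14.png',im)
crop('pics/s14.png',150,125,240,160,3,'pics/s14c.png')
E
```

```text
clk 23.18 pos [ 546.8 -379.2  271.1] az_y 101.06 tilt z [-7.0e-04  1.2e-03 -1.0e+00] gap 30.8 F [ 0.1 -0.8  0.4] q [-0.64  0.24  1.61  0.    1.29 -2.41]
 tool delta now (mm) [-79.8 218.8 149.3]
 turn about tool z 0.0019
 tool delta after turn [-79.4 218.9 149.3]
```

View pics/t14c.png

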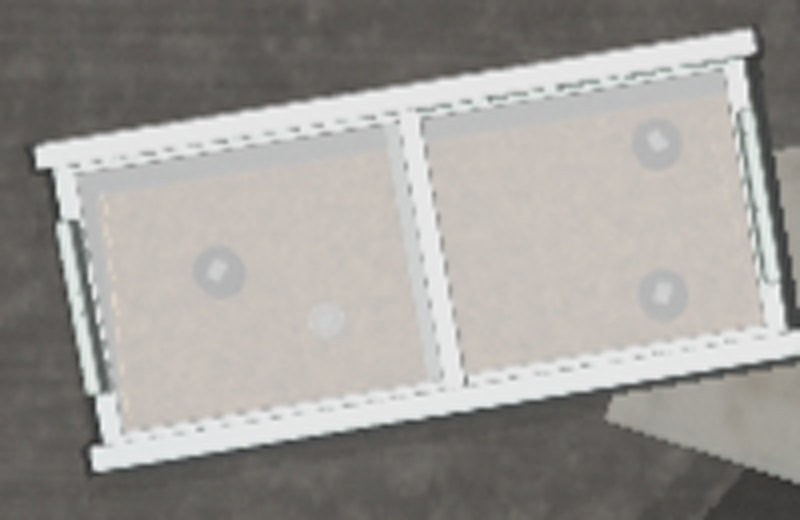

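View pics/s14.png

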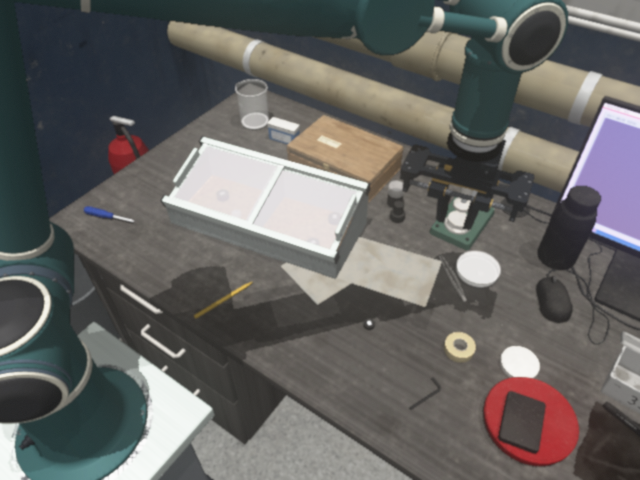

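View pics/s14c.png

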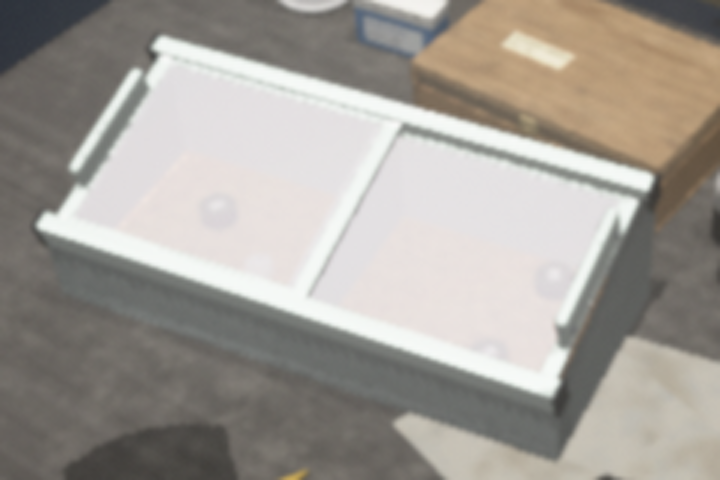

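The right door is flush with no cork showing. The stored mount is unmoved at crop (657,143), and the new mount lies at (663,293). The bystanders look unchanged and nothing is touching the robot.

```bash
python3 -c "
from rig import r
print(r.finish_job())"
```

```text
the job is handed in; nothing more can be done
None
```

The job is handed in, at about 23 s of the 61 s allowed. The larger mount is in the right-hand bay and both doors are shut. No verdict was reported, so this rests on my own checks.

- **Door opened:** I gripped the right door's pull and slid it about 129.5 mm from its slightly ajar start, past the required 125 mm.
- **Mount placed:** I set the larger mount down at about (-30, -130) mm in the cabinet's frame, the suggested spot. I felt a contact of about 7 N before releasing it. The wrist picture afterwards showed it upright and clear of both fingers.
- **Door shut:** I slid the door back until it stopped moving while the sideways force rose to about 10 N, so it was against its stop.
- **Last pictures:** The right door was flush with no cork showing at its edge, and the left door looked unchanged. The new mount was in the bay, and the stored mount was where it had been. The small mount, tweezers, hex key and tape roll also looked unmoved. The arm was clear, with wrist force near zero.
- **Limits of the checks:** I did not measure the new mount's height or tilt after the door was shut. The bystanders were compared only by eye.

No check failed. Twice, a position reading taken before the arm had settled was a few millimetres off; at the mount I corrected it before gripping.

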